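# Index the press table and shelve the finished cap

### The job

Turn the press's round table (the upright pegs are there to push it by) until the flat disc blank has clicked into place under the ram, leaving blank and collars in their nests. Then take the finished cap that this has brought out from under the ram and set it down gently, upright, in the free place on the tray so that it completes the two neat rows of three. Leave the table clicked in and disturb nothing else on the bench.

Things in the scene. Friction and masses are not known exactly. Their poses are not given: they have to be found in the camera images.
- axis (a point): centre of the press's round steel table (disc, radius 117 mm), on its top face 50 mm above the bench; does not turn. x points away from the robot side, to the ram and column. Four part nests 78 mm from the axis, at the start at +x (under the ram), +y, -x, -y; each has four studs, 8 mm thick, 9 mm high, 32.5 mm from its centre. Fixed green base, radius 138 mm, 34 mm high.
- peg_a (a point): top centre of a drive peg, by which the table is pushed round: upright dark steel rod, 14 mm thick, rising 55 mm above the table top, 105 mm from the axis, midway between two nests. It turns with the table; at the start at 45 degrees from axis x.
- peg_b (a point): top of the second such peg, at the start at 135 degrees (counter-clockwise) from axis x.
- peg_c (a point): top of the third such peg, at the start at 225 degrees.
- peg_d (a point): top of the fourth such peg, at the start at 315 degrees.
- turntable (a joint): angle of the indexing table about axis z, rad; 0 at the start, positive counter-clockwise seen from above, turns both ways to +-4. A sprung roller clicks in at every quarter turn (multiples of 1.571), pulling the table in over about the last 0.08 rad; pushing out of or into a click takes about 6 to 8 N at a peg.
- ram (a point): point on the table top right under the press's ram (50 mm above the bench, 78 mm from the axis along axis x). Fixed. The ram, a 26 mm steel rod, ends 50 mm above the table top; over it a green beam 34 mm wide, 82 to 122 mm above the table top, runs along +x to a column 190 to 240 mm from the axis. No room to lift a part out here.
- cap: the finished spigot cap, bare galvanised metal, standing in the nest under the ram at the start: round flange of 54 mm diameter and 8 mm thickness with a solid round spigot of 30 mm diameter on it, 34 mm high overall, 120 g. Origin at the centre of its underside, z up through the spigot.
- blank: flat round disc of bare metal, 54 mm diameter, 6 mm thick: the next blank, in one of the other three nests (it varies which). Origin at the centre of its underside.
- collar_a: short plain ring (collar), 54 mm outside, 42 mm inside, 22 mm high, in another nest. Origin at the centre of its underside.
- collar_b: a second collar like collar_a, in the remaining nest.
- vacancy (a point): centre of the one free place of the flat dark steel tray, on its inner floor (4 mm above the bench). The tray (222 by 154 mm, rim 14 mm high, fixed to the bench) has two rows of three places 68 mm apart both ways; the rows run along this frame's x, and the neighbours are at +68 mm x and +68 mm y of it.
- marker: loose marker pen, 14 mm thick, lying on the bench nearer the robot. Bystander.
- tape: yellow tape measure, 65 x 35 x 60 mm, at the back of the bench. Bystander.
- screwdriver: screwdriver lying on the bench, right-hand side. Bystander.
- snips: tin snips lying on the bench beyond the tray. Bystander.
- hammer: hammer lying on the bench at the right. Bystander.
- cap1: finished cap like cap, already standing on the tray (+68 mm x of the free place).
- cap2: finished cap like cap, already standing on the tray (+136 mm x of the free place).
- cap3: finished cap like cap, already standing on the tray (+68 mm y of the free place).
- cap4: finished cap like cap, already standing on the tray (+68 mm x, +68 mm y of the free place).
- cap5: finished cap like cap, already standing on the tray (+136 mm x, +68 mm y of the free place).
Not all that is in view belongs to the job. What is shaped like the collar_a but turquoise is not meant.

How it is judged (in metres and radians):
On the way:
1. the blank rests under the ram, table clicked in (horizontal distance between blank and ram below 0.007 m and velocity of joint turntable between -0.1 and 0.1 rad/s and z of cap in the frame of axis below 0.006 m), for 0.3 s.
At the end, for the whole second after the job is handed in: The blank is within 7 mm of the point under the ram with the table still; blank and collars lie in their nests (within 6 mm of the table top's height, collars 71 to 85 mm from the table's axis); the cap stands upright on the tray floor, at rest, within 10 mm of the centre of the free place (horizontal distance between blank and ram below 0.007 m and velocity of joint turntable between -0.1 and 0.1 rad/s and horizontal distance between cap and vacancy below 0.01 m and z of cap in the frame of vacancy below 0.004 m and angle between cap's own z axis and vertical below 0.08 rad and linear speed of cap below 0.03 m/s and z of blank in the frame of axis between -0.006 and 0.006 m and z of collar_a in the frame of axis between -0.006 and 0.006 m and z of collar_b in the frame of axis between -0.006 and 0.006 m and horizontal distance between collar_a and axis between 0.071 and 0.085 m and horizontal distance between collar_b and axis between 0.071 and 0.085 m); the robot touches nothing.
It fails at once if the blank or a collar is lifted out of its nest (more than 12 mm) (z of any of blank, collar_a, collar_b in the frame of axis above 0.012 m).
It fails at once if a cap already on the tray is moved by more than 8 mm (distance of any of cap1, cap2, cap3, cap4, cap5 from where it was at the start of the episode above 0.008 m).
It fails at once if a bystander is moved by more than 30 mm (distance of any of marker, tape, screwdriver, hammer, snips from where it was at the start of the episode above 0.03 m).
It fails at once if the cap is dropped or thrown (faster than 0.5 m/s out of the fingers) (linear speed of cap above 0.5 m/s and contact force between the fingers and cap below 0.05 N).
It also fails if it takes over 72 s, if anything falls off the work surface, if the arm or the gripper's body presses on something with over 40 N, if the wrist force passes 120 N, or if a joint passes its speed limit or range.

### The arm

A 6-joint arm with a two-finger parallel gripper is mounted at the origin on the work surface. World frame = base frame: x ahead of the robot, y to its left, z up, the work surface at z = 0. Lengths are in mm, angles in rad, forces in N, time in s.
With the tool pointing down it reaches from about 350 to 775 mm from the base axis. Payload 7.3 kg.
Tool frame: the origin (TCP) lies between the finger pads; the fingertips stand 8 mm ahead of it and the grasp point (between the pads) lies 11 mm behind it; y points along the fingers, z is the direction in which the jaws open and shut, and the axes are right-handed (so a half turn about y gives the same grasp; the last joint's range is limited). The gripper opens to 92 mm and grips with 3 to 60 N. Pads are 19 mm wide; open, the fingers measure 130 mm over their backs; the gripper's body (75 mm by 190 mm) begins 47 mm behind the grasp point.
Start: joints at [-1.489, 0.342, 1.524, -0, 1.275, -0.146], TCP at [118.585, -511.453, 210.841] pointing down, gripper open.
Joint ranges: [-2.53, 2.53], [-0.77, 2.02], [0.04, 2.7], [-1, 4.14], [0.28, 2.66], [-3.11, 3.11]. Speed limits (rad/s): [2.57, 2.57, 3.14, 3.14, 3.14, 3.14].

### API

Orientations are given as [roll, pitch, yaw] about the fixed x, y, z axes, in that order (R = Rz(yaw) Ry(pitch) Rx(roll)).
In Python, from plant import bot, vision, job gives the robot as it stands. The module is installed in compiled form; this text tells all that it offers.
- The arm moves only by the tool arm_command, never from a script. Its argument "deltas" is a list of rows, each a list of 4 numbers: the shift along the tool's x, y, z in m, then the turn about the tool's y in degrees. In form: [[x, y, z, twist], ...]. A call has 1 to 5 rows; each row shifts and turns the commanded pose from where the row before left it, along the tool's axes as they then stand; what a row does not reach is not made up. A row lasts 1/10 s, in which the tool goes at most 50 mm and 8.59 degrees, less where a joint would pass 70% of its speed; a pose out of reach is approached as far as the arm can. A call is refused whole if a number of a shift passes 0.05 or a number of a turn 8.59, either way. A call with a gripper value outside its range is refused whole. "claw" is the closure in counts, from 0 (fully open) to 255 (shut), set as the call begins (left out, the last holds). The fingers move at their own pace and stop on an object; the grip force is fixed at half the most. Time passes only in rows, so rows that do not move let the fingers close. It gives the time, the measured TCP pose, the force and the opening at its end, in the units of the state.
- bot.get_obs(): the state, without advancing time (a new reading comes with each control period).
- vision.capture(name): name is "scene" or "top" or "wrist"; returns a dict with "img" (480x640x3 uint8, red, green, blue), "camera_matrix" (3x3 intrinsics, pixels), "world_to_cam" (4x4, takes a point from world to camera coordinates); the wrist camera has in their place "mount" (4x4, takes a point from camera to tool coordinates, whose origin is the TCP and whose axes are the tool frame's). Camera axes: x right, y down, z forward; pixel columns grow to the right and rows downward; lengths in mm; the calibration is good to about 2 mm. A picture is of the moment at which its call begins: read the wrist's pose just before it. There is no depth.
- job.close_job(): hands the job in, once; it reports no verdict.
Trained networks look in a picture, given as the dict that the camera call returned (one of the last four; its "shot" number tells which), for a name from the list of things; names that differ only in an ending like _2 or _b are one class to them, and where a whole thing is asked for, a point or a joint stands for the part that bears it (a point fixed in the world has none). Each returns a list of dicts, best first, with "confidence" (0 to 1); they miss things now and then, are a little off and sometimes report something else, mostly with a low value. They report only what shows in the picture. A call takes as long as a camera call. They do not tell look-alikes from the thing itself.
- vision.find_in(picture, name): "xyz" ([x, y, z] in mm, in the coordinates of the camera as it stood for that picture, good to about 4 mm: the middle of the surface that is visible of it).
- vision.regions_of(picture, name): "mask" (480x640 bool, what is visible of it).
The state is a dict: "time": time; "joint_positions": joint angles; "dq": joint speeds; "tau": joint torques, N m; "tool_pos": TCP position; "tcp_rot": TCP orientation; "contact_force": force on the tool from outside, world axes, zero at the start; "moment": the same for the moment, N m; "grip_width": finger opening in mm.
Only numpy, scipy, OpenCV 4.12 (cv2) and the standard library are available. Lean on these libraries where they do the work, as an engineer would, in place of code of your own. Each camera call takes 0.05 s, during which the arm holds its last target. There are 200 camera calls.

## Working session

There is one attempt and no reset: what is moved stays moved. The work goes in short steps, Python scripts to look and compute and a tool call to move; the robot and the scene stay as the last step left them, time stands still between calls to the robot, and variables do not carry over. Pictures are saved under pics/ and viewed, about 8 in all and at most 12, crops included, and the job is handed in when it is done.

Besides the shell and the picture viewer there is one more tool, called in YAML: its name, and indented under it one key for each argument. arm_command: Moves the arm, as the interface text tells. Its arguments: {"type":"object","properties":{"deltas":{"type":"array","items":{"type":"array","items":{"type":"number"}}},"claw":{"type":"number"}},"required":["deltas"]}

```bash
mkdir -p pics; cat > h.py <<'E'
import numpy as np,cv2
from plant import bot,vision,job
from scipy.spatial.transform import Rotation as R
def pose():
    o=bot.get_obs(); T=np.eye(4); T[:3,:3]=R.from_euler('xyz',o['tcp_rot']).as_matrix(); T[:3,3]=o['tool_pos']; return T,o
def cap(n):
    T,o=pose(); p=vision.capture(n)
    c2w=T@np.array(p['mount']) if 'mount' in p else np.linalg.inv(p['world_to_cam'])
    p['c2w']=c2w; return p
def save(p,f): cv2.imwrite('pics/'+f,cv2.cvtColor(p['img'],cv2.COLOR_RGB2BGR))
def toz(p,uv,z):
    d=p['c2w'][:3,:3]@np.linalg.inv(p['camera_matrix'])@np.array([uv[0],uv[1],1.]); o=p['c2w'][:3,3]
    return o+d*(z-o[2])/d[2]
def px(p,w):
    c=np.linalg.inv(p['c2w'])@np.append(w,1.); q=np.array(p['camera_matrix'])@c[:3]; return q[:2]/q[2]
def find(p,n,k=6): 
    return [(round(d['confidence'],2),np.round((p['c2w']@np.append(d['xyz'],1))[:3],0).tolist()) for d in vision.find_in(p,n)[:k]]
E
python3 - <<'E'
from h import *
T,o=pose(); print(o['tool_pos'],np.round(T[:3,:3],2).tolist(),o['time'],o['contact_force'])
p=cap('top'); save(p,'top.png')
for n in ['peg_a','blank','collar_a','cap','turntable','marker','screwdriver']: print(n,find(p,n))
q=cap('scene'); save(q,'scene.png'); print(p['c2w'][:3,3],q['c2w'][:3,3])
E
```

```text
[ 118.54515525 -510.98795134  210.14548574] [[-0.97, -0.0, 0.23], [-0.23, 0.0, -0.97], [-0.0, -1.0, -0.0]] 0.0 [-0.67507134 -0.36595677  0.52201454]
peg_a [(0.88, [584.0, -169.0, 51.0])]
blank [(0.63, [611.0, -241.0, 72.0]), (0.57, [570.0, -92.0, 58.0])]
collar_a [(0.74, [837.0, 122.0, 17.0]), (0.73, [613.0, -243.0, 72.0]), (0.73, [530.0, 63.0, 23.0]), (0.72, [333.0, -102.0, 29.0]), (0.65, [516.0, -188.0, 72.0])]
cap [(0.9, [557.0, 253.0, 16.0]), (0.82, [626.0, 270.0, 14.0]), (0.69, [553.0, -479.0, 28.0]), (0.65, [631.0, 196.0, 14.0]), (0.56, [571.0, 186.0, 13.0]), (0.55, [490.0, 237.0, 15.0])]
turntable [(0.76, [585.0, -173.0, 48.0]), (0.55, [499.0, 471.0, 12.0])]
marker [(0.75, [401.0, 29.0, 16.0])]
screwdriver [(0.59, [331.0, -318.0, 26.0])]
[ 423.18425372   11.02879814 1374.35463747] [1228.88535323  807.90515602  785.02336094]
```

View pics/top.png

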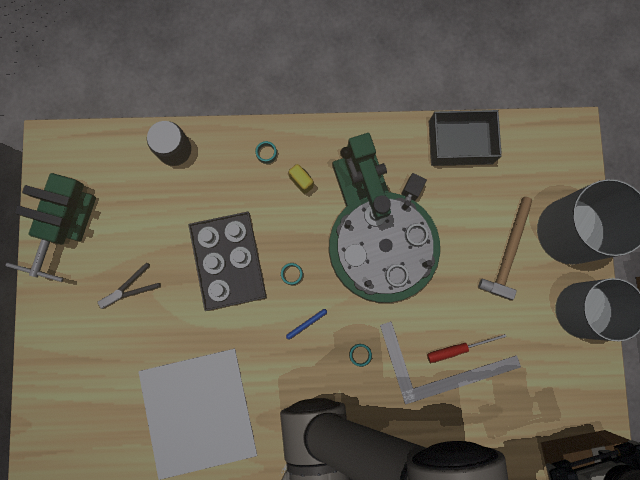

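View pics/scene.png

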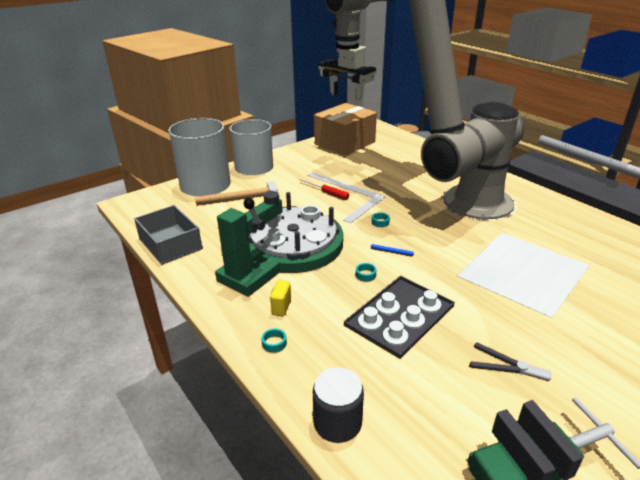

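Top view: table centre is at about (386,246) px with the column up and left at (362,145). The blank is in the axis +y nest at (355,256), so the table must turn clockwise by a quarter. The free tray place is at about (245,284). Next I'll measure more closely and work out the first move.

```bash
cat >> h.py <<'E'
def plan(pos,head,n,T=None):
    """n rows from pose T to pos (mm) and jaw heading (deg); prints rows"""
    if T is None: T=pose()[0]
    Rm=T[:3,:3].copy(); p=T[:3,3].copy(); h0=np.degrees(np.arctan2(Rm[1,2],Rm[0,2])); dh=(head-h0+180)%360-180
    rows=[]
    for i in range(n):
        d=Rm.T@((np.array(pos)-T[:3,3])/n)
        rows.append([round(v/1000,4) for v in d]+[round(-dh/n,2)])
        Rm=R.from_euler('z',dh/n,degrees=True).as_matrix()@Rm
    print('from',np.round(T[:3,3],1),'h',round(h0,1),'rows',rows); return rows
E
python3 - <<'E'
from h import *
p=cap('wrist'); print(np.round(p['mount'],2).tolist(),p['camera_matrix'])
t=cap('top')
im=cv2.cvtColor(t['img'],cv2.COLOR_RGB2BGR); cv2.imwrite('pics/c.png',cv2.resize(im[130:310,180:460],None,fx=2.8,fy=2.8,interpolation=cv2.INTER_CUBIC))
for uv,z in [((386,246),50),((355,256),56),((416,235),72),((397,275),72),((218,290),38),((245,284),4),((240,257),38),((235,231),38)]: print(uv,np.round(toz(t,uv,z),1))
plan([500,-190,380],13,12)
E
```

```text
[[0.0, 0.97, 0.25, -67.76], [-0.0, -0.25, 0.97, -173.68], [1.0, -0.0, 0.0, 1.07], [0.0, 0.0, 0.0, 1.0]] [[346.31602616   0.         317.97595109]
 [  0.         346.31602616 237.81701238]
 [  0.           0.           1.        ]]
(386, 246) [ 588.  -169.9   50. ]
(355, 256) [564.8 -93.   56. ]
(416, 235) [ 610.  -240.2   72. ]
(397, 275) [ 515.1 -190.1   72. ]
(218, 290) [492.5 240.6  38. ]
(245, 284) [507.4 179.4   4. ]
(240, 257) [571.6 186.8  38. ]
(235, 231) [636.2 198.5  38. ]
from [ 118.6 -511.4  210.8] h -76.9 rows [[np.float64(-0.037), np.float64(-0.0141), np.float64(-0.0189), np.float64(-7.5)], [np.float64(-0.0392), np.float64(-0.0141), np.float64(-0.0139), np.float64(-7.5)], [np.float64(-0.0406), np.float64(-0.0141), np.float64(-0.0087), np.float64(-7.5)], [np.float64(-0.0414), np.float64(-0.0141), np.float64(-0.0033), np.float64(-7.5)], [np.float64(-0.0415), np.float64(-0.0141), np.float64(0.0021), np.float64(-7.5)], [np.float64(-0.0409), np.float64(-0.0141), np.float64(0.0075), np.float64(-7.5)], [np.float64(-0.0396), np.float64(-0.0141), np.float64(0.0128), np.float64(-7.5)], [np.float64(-0.0375), np.float64(-0.0141), np.float64(0.0178), np.float64(-7.5)], [np.float64(-0.0349), np.float64(-0.0141), np.float64(0.0226), np.float64(-7.5)], [np.float64(-0.0317), np.float64(-0.0141), np.float64(0.0269), np.float64(-7.5)], [np.float64(-0.0279), np.float64(-0.0141), np.float64(0.0308), np.float64(-7.5)], [np.float64(-0.0236), np.float64(-0.0141), np.float64(0.0342), np.float64(-7.5)]]
```

View pics/c.png

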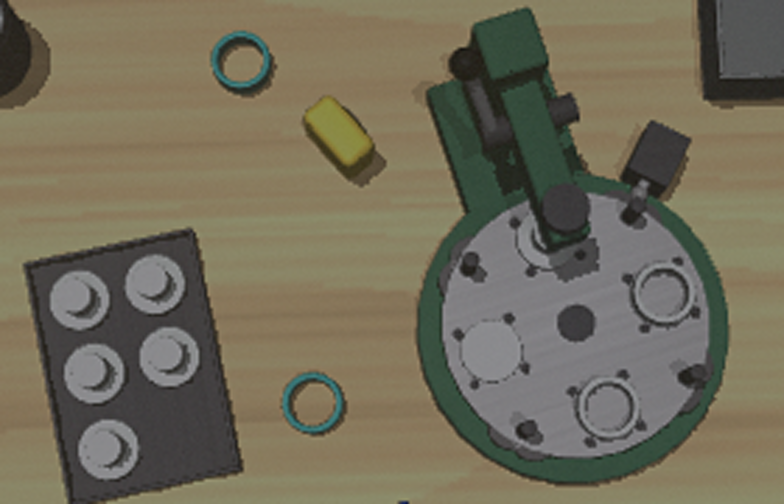

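The crop confirms it: blank at axis +y, collars at -x and -y, cap under the ram, and the lever with its ball on the left of the beam. I'll drive peg_c from 225° to 135°, clear of the press. First I'll move above the table for a close look.

arm_command:
  deltas:
    - [-0.03,-0.03,-0.014,-0.3]
    - [-0.04,-0.02,-0.019,-0.3]
    - [-0.04,-0.02,-0.019,-0.3]
    - [-0.04,-0.01,-0.019,-0.3]
    - [-0.04,-0.01,-0.019,-0.3]
  claw: 180

```text
time: 1.05
tool_pos: [283.0, -377.9, 301.7]
tcp_rot: [-1.57, 0.0, -2.888]
contact_force: [-0.1, -0.6, 0.7]
grip_width: 56.5
```

arm_command:
  deltas:
    - [-0.04,-0.01,-0.019,-0.3]
    - [-0.04,-0.01,-0.019,-0.3]
    - [-0.04,-0.01,-0.019,-0.3]
    - [-0.04,0,-0.019,-0.3]
    - [-0.04,0,-0.019,-0.3]

```text
time: 1.55
tool_pos: [451.4, -233.7, 331.3]
tcp_rot: [-1.57, 0.001, -2.861]
contact_force: [0.4, -0.6, -0.9]
grip_width: 27.4
```

arm_command:
  deltas:
    - [-0.04,0,-0.019,-0.3]
    - [-0.04,0,-0.019,0]
    - [0,0,0,0]
    - [0,0,0,0]

```text
time: 1.95
tool_pos: [516.7, -175.5, 330.4]
tcp_rot: [-1.571, -0.001, -2.854]
contact_force: [0.6, 0.0, 0.4]
grip_width: 27.0
```

```bash
python3 - <<'E'
from h import *
T,o=pose(); print(o['tool_pos'],np.round(T[:3,:3],3).tolist(),o['time'],o['contact_force'],o['grip_width'],o['dq'])
p=cap('wrist'); save(p,'w1.png')
import pickle; pickle.dump({k:p[k] for k in('c2w','camera_matrix')},open('w1.pkl','wb'))
for n in ['peg_a','blank','collar_a','cap','turntable']: print(n,find(p,n))
E
```

```text
[ 516.65254864 -175.53582719  330.40737166] [[-0.959, -0.001, 0.284], [-0.284, -0.0, -0.959], [0.001, -1.0, -0.0]] 1.95 [0.58310818 0.03957403 0.37347258] 26.99718812509006 [-0.04139939 -0.016752    0.01379379 -0.00386295 -0.001823   -0.00446544]
peg_a [(0.88, [593.0, -177.0, 47.0])]
blank [(0.91, [565.0, -97.0, 53.0])]
collar_a [(0.84, [530.0, 62.0, 23.0]), (0.73, [613.0, -246.0, 71.0]), (0.6, [515.0, -187.0, 69.0]), (0.2, [594.0, -169.0, 53.0])]
cap [(0.97, [654.0, -143.0, 58.0]), (0.94, [640.0, 191.0, 15.0]), (0.79, [501.0, 232.0, 11.0]), (0.79, [563.0, 244.0, 10.0]), (0.75, [574.0, 179.0, 14.0]), (0.65, [626.0, 259.0, 10.0])]
turntable [(0.68, [595.0, -170.0, 48.0])]
```

View pics/w1.png

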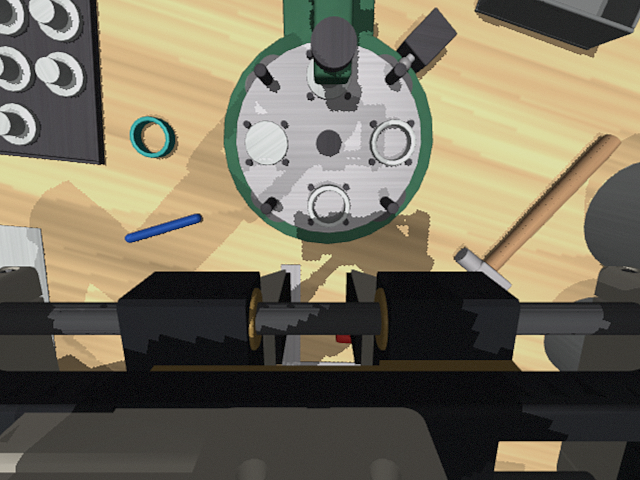

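Wrist view: blank at (267,143), collars at (393,142) and (329,205), pegs at about (265,207) and (392,205), hub at (329,143). Next is fitting the axis pose.

```bash
python3 - <<'E'
from h import *
import pickle; p=pickle.load(open('w1.pkl','rb'))
im=cv2.imread('pics/w1.png'); g=cv2.cvtColor(im,cv2.COLOR_BGR2GRAY)
P=lambda uv,z:toz(p,uv,z)
b=P((267,143.5),56);c1=P((393,142),72);c2=P((329,204.5),72)
print('blank',b,'c-y',c1,'c-x',c2,'hub',P((329,143),50))
# fit of axis+yaw to nests
from scipy.optimize import least_squares
def f(v):
    x,y,a=v; c=np.array([x,y]); u=lambda q:c+78*np.array([np.cos(q),np.sin(q)])
    return np.r_[u(a+np.pi/2)-b[:2],u(a-np.pi/2)-c1[:2],u(a+np.pi)-c2[:2]]
s=least_squares(f,[590,-170,.28]); x,y,a=s.x; print('axis',x,y,np.degrees(a),np.round(s.fun,1))
for k,q in zip('abcd',(45,135,225,315)):
    w=np.array([x+105*np.cos(a+np.radians(q)),y+105*np.sin(a+np.radians(q)),105]); print(k,np.round(w,1),np.round(px(p,w)),np.round(px(p,[w[0],w[1],50])))
    u,v=px(p,w).astype(int); 
    cv2.circle(im,(u,v),6,(0,0,255),1)
for r,z in((117,50),(138,34)):
  for t in np.linspace(0,2*np.pi,60): cv2.circle(im,tuple(px(p,[x+r*np.cos(t),y+r*np.sin(t),z]).astype(int)),1,(0,255,255),-1)
cv2.imwrite('pics/w1c.png',cv2.resize(im[0:260,210:460],None,fx=2.3,fy=2.3))
E
```

```text
blank [567.44957238 -95.44907406  56.        ] c-y [ 612.57158953 -242.53181212   72.        ] c-x [ 518.25063017 -190.78117528   72.        ] hub [ 590.05213927 -169.6575705    50.        ]
axis 590.9525473629027 -168.6459036485188 17.014869609586576 [ 0.7  1.4  1.2 -0.7 -1.9 -0.7]
a [640.2 -75.9 105. ] [260.  69.] [267.  79.]
b [ 498.2 -119.4  105. ] [266. 208.] [272. 201.]
c [ 541.7 -261.4  105. ] [394. 207.] [385. 200.]
d [ 683.7 -217.9  105. ] [400.  68.] [390.  78.]
```

View pics/w1c.png

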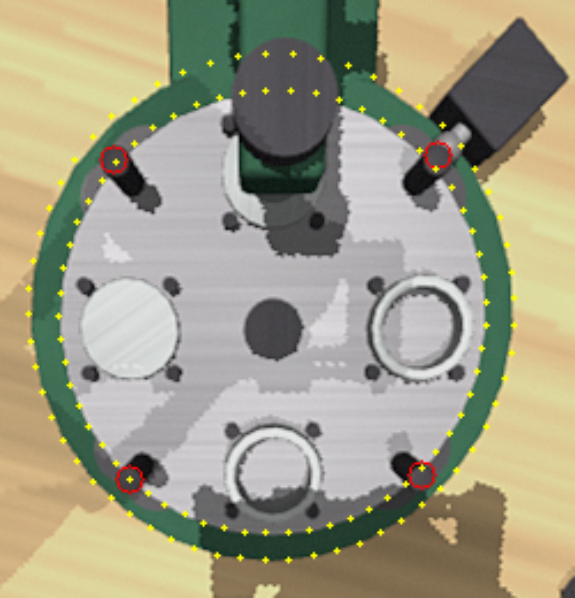

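The overlay fits to about 2 mm: axis ≈ (592,-169.5), yaw 17°. Now I'll lower the open fingers astride peg_c.

arm_command:
  deltas:
    - [0,0.02,0.04,0]
    - [0,0.03,0.04,0]
    - [0,0.045,0.01,0]
    - [0,0.045,0,0]
    - [0,0.03,0,0]

```text
time: 2.75
tool_pos: [539.8, -263.2, 157.4]
tcp_rot: [-1.574, -0.003, -2.858]
contact_force: [0.4, 0.4, -0.4]
grip_width: 26.9
```

arm_command:
  deltas:
    - [0,0,0,0]
    - [0,0,0,0]

```text
time: 2.95
tool_pos: [541.8, -263.3, 161.8]
tcp_rot: [-1.57, 0.0, -2.857]
contact_force: [0.3, -0.2, 1.2]
grip_width: 27.1
```

```bash
python3 - <<'E'
from h import *
T,o=pose(); print(o['tool_pos'],o['contact_force'])
print('tool-frame delta to peg c',T[:3,:3].T@(np.array([542.5,-262,90])-T[:3,3]))
p=cap('wrist'); print(find(p,'peg_c')); im=p['img']; q=px(p,[542.5,-262,105]).astype(int); print(q)
cv2.circle(im,tuple(q),3,(255,0,0),1); save(p,'w2.png')
E
```

```text
[ 541.76956333 -263.33792707  161.81017567] [ 0.32858249 -0.23576259  1.24413466]
tool-frame delta to peg c [-1.0441715  71.80995614 -1.12464313]
[(0.96, [598.0, -179.0, 46.0])]
[314 246]
```

View pics/w2.png

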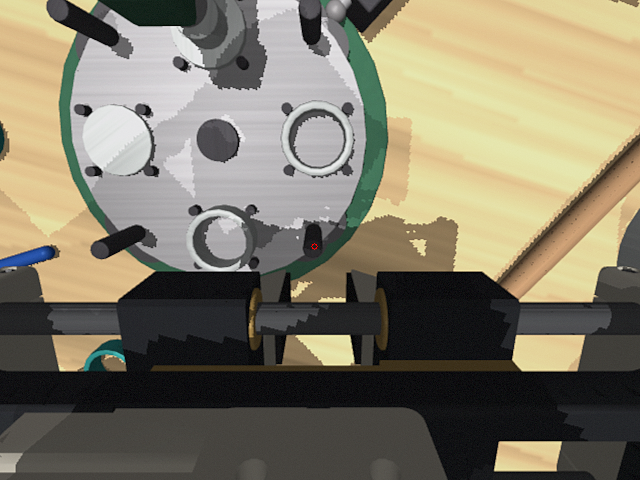

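Peg top is at (314,245), centred between the fingers. I'll lower onto it and begin the arc.

arm_command:
  deltas:
    - [-0.001,0.02,-0.001,0]
    - [0,0.026,0,0]
    - [0,0.02,0,0]
    - [0,0.006,0,0]
    - [0,0,0,0]

```text
time: 3.55
tool_pos: [542.8, -261.7, 89.8]
tcp_rot: [-1.57, 0.001, -2.856]
contact_force: [0.9, 0.5, 1.1]
grip_width: 27.4
```

arm_command:
  deltas:
    - [0,0,-0.003,0]
    - [0,0,-0.003,0]
    - [0.0035,0,-0.004,0]
    - [0.0035,0,-0.004,0]
    - [0.006,0,-0.008,0]

```text
time: 4.05
tool_pos: [523.7, -244.1, 89.3]
tcp_rot: [-1.569, 0.001, -2.856]
contact_force: [1.2, -0.7, 1.5]
grip_width: 26.9
```

arm_command:
  deltas:
    - [0.005,0,-0.008,0]
    - [0.004,0,-0.008,0]
    - [0.003,0,-0.008,0]
    - [0.0025,0,-0.008,0]
    - [0.002,0,-0.008,0]

```text
time: 4.55
tool_pos: [496.2, -209.6, 88.8]
tcp_rot: [-1.571, -0.0, -2.856]
contact_force: [-0.2, 0.3, -1.1]
grip_width: 27.1
```

```bash
python3 - <<'E'
from h import *
T,o=pose(); print(o['tool_pos'],o['contact_force'])
a=np.radians(17);A=np.array([[np.cos(a),np.sin(a)],[-np.sin(a),np.cos(a)]]); print('axis frame',A@(T[:2,3]-[592,-169.5]))
p=cap('wrist'); save(p,'w3.png')
E
```

```text
[ 496.15868339 -209.57486605   88.83009799] [-0.17321267  0.31775938 -1.13479399]
axis frame [-103.37026379  -10.30249588]
```

View pics/w3.png

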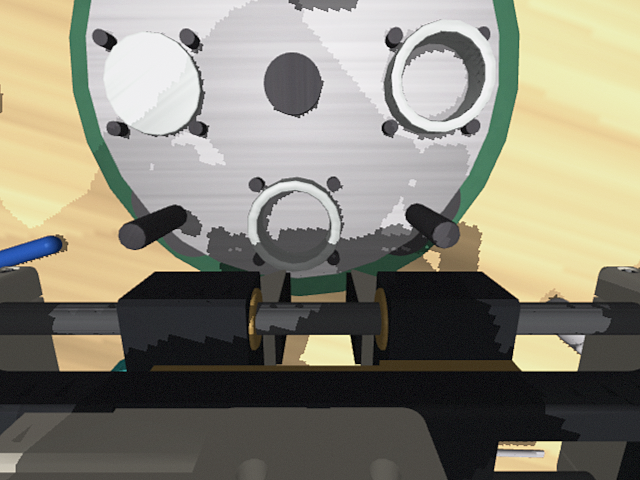

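The table hasn't turned: peg_c's top still shows at about (440,232), so the fingers passed it by. Checking why.

```bash
python3 - <<'E'
from h import *
p=cap('wrist'); im=p['img']; 
a=np.radians(17);A=np.array([[np.cos(a),np.sin(a)],[-np.sin(a),np.cos(a)]])
for uv,z in [((441,233),105),((133,236),105),((293,82),50),((150,83),56)]:
    w=toz(p,uv,z); print(uv,np.round(w,1),'axis',np.round(A@(w[:2]-[592,-169.5]),1))
T,o=pose()
for y in (0,8,-11): print(y,px(p,(T@[0,y,0,1])[:3]),px(p,(T@[0,y,13.5,1])[:3]))
for m in vision.regions_of(p,'peg_c')[:5]: ys,xs=np.where(m['mask']); print(m['confidence'],xs.min(),xs.max(),ys.min(),ys.max())
E
```

```text
(441, 233) [ 539.5 -256.7  105. ] axis [-75.7 -68. ]
(133, 236) [ 497.5 -118.5  105. ] axis [-75.5  76.4]
(293, 82) [ 590.8 -166.8   50. ] axis [-0.4  2.9]
(150, 83) [567.3 -92.   56. ] axis [-1.  81.4]
0 [317.4580882  277.21799409] [342.7306144  277.20361706]
8 [317.47936491 271.97663223] [341.73742757 271.9627623 ]
-11 [317.42574979 285.1843252 ] [344.24015838 285.16918864]
0.76 88 501 0 276
0.55 496 545 448 456
```

Most likely the peg slipped off the pad edge, since the pad was at 45° to the tangent. I'll retry with the jaw tangential, turning the tool with the table, and seat it deeper. First, up and back over peg_c.

arm_command:
  deltas:
    - [0,-0.03,0,0]
    - [0,-0.035,0,-7.5]
    - [0,-0.007,0,-7.5]
    - [0,0,0,-7.5]
    - [0,0,0,-7.5]

```text
time: 5.2
tool_pos: [497.1, -210.7, 161.4]
tcp_rot: [-1.569, 0.0, -2.327]
contact_force: [-0.3, -0.2, 0.5]
grip_width: 27.4
```

arm_command:
  deltas:
    - [0,0,0,-7.5]
    - [0,0,0,-7.5]
    - [0,0,0,0]
    - [0,0,0,0]

```text
time: 5.6
tool_pos: [496.7, -210.4, 160.8]
tcp_rot: [-1.571, -0.0, -2.074]
contact_force: [-0.5, 1.1, 0.5]
grip_width: 26.9
```

```bash
python3 - <<'E'
from h import *
plan([541.5,-260,160],-28,3)
E
```

```text
from [ 496.7 -210.4  160.8] h -28.9 rows [[np.float64(0.0073), np.float64(0.0003), np.float64(0.021), np.float64(-0.29)], [np.float64(0.0074), np.float64(0.0003), np.float64(0.021), np.float64(-0.29)], [np.float64(0.0075), np.float64(0.0003), np.float64(0.021), np.float64(-0.29)]]
```

arm_command:
  deltas:
    - [0.0074,0,0.021,-0.3]
    - [0.0074,0,0.021,-0.3]
    - [0.0074,0,0.021,-0.3]
    - [0,0,0,0]
    - [0,0,0,0]

```text
time: 6.1
tool_pos: [541.2, -259.5, 160.3]
tcp_rot: [-1.572, 0.0, -2.057]
contact_force: [-0.8, 0.7, 0.8]
grip_width: 27.0
```

```bash
python3 - <<'E'
from h import *
T,o=pose(); print(o['tool_pos'])
p=cap('wrist'); im=p['img'].copy()
for w in ([542.5,-262,105],[540.2,-259,105],[541.5,-260,50]): 
    q=px(p,w); print(w,q); cv2.circle(im,tuple(q.astype(int)),2,(255,0,0),-1)
p['img']=cv2.resize(im[100:300,180:460],None,fx=2.5,fy=2.5); save(p,'w4.png')
E
```

```text
[ 541.15144213 -259.52957831  160.27529462]
[542.5, -262, 105] [320.85346362 249.55224488]
[540.2, -259, 105] [315.86859883 247.36062849]
[541.5, -260, 50] [318.17612852 229.29977602]
```

View pics/w4.png

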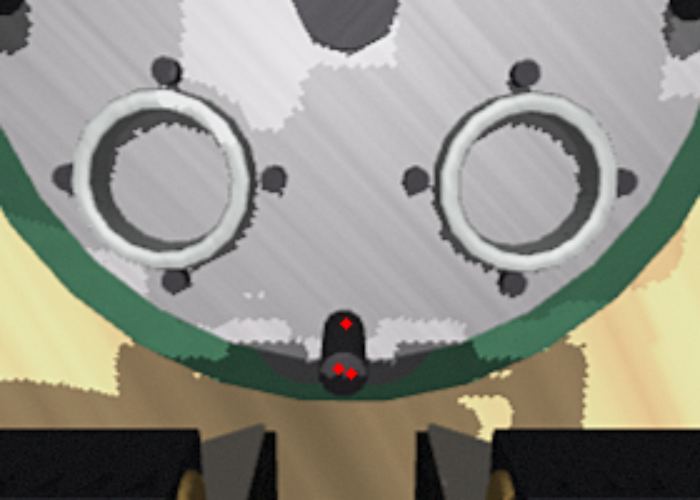

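Peg top is at crop (343,372), i.e. px (317,249), right on the jaw centreline. I'll lower to TCP z ≈ 78 and test the push.

arm_command:
  deltas:
    - [0,0.02,0,0]
    - [0.001,0.026,0,0]
    - [0,0.026,0,0]
    - [0,0.01,0,0]
    - [0,0,0,0]

```text
time: 6.65
tool_pos: [540.0, -259.6, 77.8]
tcp_rot: [-1.574, 0.0, -2.055]
contact_force: [-0.4, 0.3, 0.6]
grip_width: 26.7
```

arm_command:
  deltas:
    - [0,0,-0.004,0]
    - [0,0,-0.004,0]
    - [0,0,-0.004,0]
    - [0,0,0,0]

```text
time: 7.05
tool_pos: [531.4, -255.6, 80.3]
tcp_rot: [-1.567, -0.0, -2.055]
contact_force: [2.6, -2.0, -0.1]
grip_width: 26.8
```

```bash
python3 - <<'E'
from h import *
T,o=pose(); print(o['tool_pos'],o['contact_force'])
p=cap('wrist'); T2,o2=pose(); print(o2['tool_pos'],o2['contact_force']); 
p['img']=p['img'][0:320,120:520]; save(p,'w5.png')
E
```

```text
[ 531.35808281 -255.59148909   80.27337391] [ 2.64528365 -2.02089974 -0.0960396 ]
[ 531.33997583 -255.55744675   80.23017304] [ 2.53749403 -1.63924886  1.85288196]
```

View pics/w5.png

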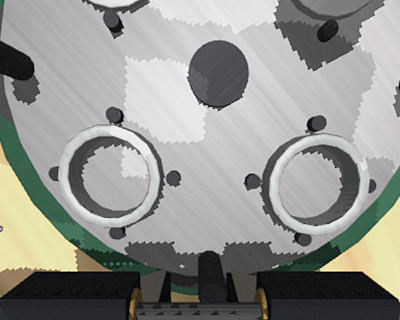

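Peg is now bearing on the trailing finger (about 3 N). I'll sweep the arc with matching twist.

arm_command:
  deltas:
    - [-0.0002,0,-0.0055,3]
    - [-0.0006,0,-0.011,6]
    - [-0.0006,0,-0.011,6]
    - [-0.0006,0,-0.011,6]
    - [-0.0006,0,-0.011,6]

```text
time: 7.6
tool_pos: [493.4, -222.4, 79.3]
tcp_rot: [-1.57, 0.0, -2.531]
contact_force: [1.9, -0.8, 0.2]
grip_width: 27.3
```

arm_command:
  deltas:
    - [-0.0006,0,-0.011,6]
    - [-0.0002,0,-0.0055,3]
    - [0,0,0,0]

```text
time: 7.9
tool_pos: [484.5, -207.5, 79.2]
tcp_rot: [-1.572, -0.001, -2.683]
contact_force: [-0.1, 0.0, 0.6]
grip_width: 27.1
```

```bash
python3 - <<'E'
from h import *
T,o=pose(); print(o['tool_pos'],o['contact_force'],o['grip_width'],o['joint_positions'])
d=T[:2,3]-[590.7,-168]; print('r',np.hypot(*d),'ang rel axis',np.degrees(np.arctan2(d[1],d[0]))%360-17, 'h',np.degrees(np.arctan2(T[1,2],T[0,2])))
p=cap('top'); print(find(p,'blank'),find(p,'collar_a'))
E
```

```text
[ 484.53176018 -207.46770995   79.1579732 ] [-0.07846401  0.01203088  0.56656135] 27.13071610365981 [-5.49964695e-01  4.89789456e-01  1.69408358e+00 -1.13992969e-04
  9.58709305e-01  5.62506376e-01]
r 113.26692048064108 ang rel axis 183.39245932813316 h -63.7361554789258
[(0.69, [620.0, -96.0, 57.0])] [(0.7, [840.0, 121.0, 18.0]), (0.64, [331.0, -104.0, 25.0]), (0.6, [531.0, 66.0, 24.0]), (0.58, [520.0, -138.0, 76.0])]
```

The table has turned about 39° and is still engaged, but the tool has drifted 8 mm outward. I'll bring it in and carry on.

arm_command:
  deltas:
    - [-0.008,0,0,6]
    - [-0.0006,0,-0.0055,3]
    - [-0.0006,0,-0.011,6]
    - [-0.0006,0,-0.011,6]
    - [-0.0006,0,-0.011,6]

```text
time: 8.55
tool_pos: [486.4, -167.2, 79.0]
tcp_rot: [-1.57, 0.0, 3.125]
contact_force: [1.4, -2.0, 1.3]
grip_width: 27.4
```

```bash
cat >> h.py <<'E'
def st():
    T,o=pose(); d=T[:2,3]-[590.7,-168]; print(o['time'],o['tool_pos'].round(1) if hasattr(o['tool_pos'],'round') else o['tool_pos'],np.round(o['contact_force'],1),'r',np.hypot(*d).round(1),'ang',(np.degrees(np.arctan2(d[1],d[0]))%360-17).round(1),'want h',(np.degrees(np.arctan2(d[1],d[0]))-270+360).round(1),'h',np.degrees(np.arctan2(T[1,2],T[0,2])).round(1))
def blankang():
    p=cap('top'); 
    for c,w in find(p,'blank'): print('blank',c,w,'table deg',np.degrees(np.arctan2(w[1]+168,w[0]-590.7))-17-90)
E
python3 -c "
from h import *
st();blankang()"
```

```text
8.55 [ 486.4 -167.2   79. ] [ 1.4 -2.   1.3] r 104.3 ang 162.6 want h 269.6 h -91.0
blank 0.8 [645.0, -112.0, 55.0] table deg -61.11699806222255
```

arm_command:
  deltas:
    - [-0.0006,0,-0.011,6]
    - [-0.0006,0,-0.011,6]
    - [-0.0006,0,-0.0095,5]
    - [-0.0004,0,-0.0075,4]
    - [-0.0004,0,-0.0055,3]

```text
time: 9.15
tool_pos: [496.2, -124.8, 78.8]
tcp_rot: [-1.569, -0.001, 2.711]
contact_force: [-3.9, -2.7, 1.5]
grip_width: 26.6
```

```bash
python3 -c "
from h import *
st();blankang();st()"
```

```text
9.15 [ 496.2 -124.8   78.8] [-3.9 -2.7  1.5] r 103.9 ang 138.4 want h 245.4 h -114.7
blank 0.78 [657.0, -128.0, 57.0] table deg -75.89665269768159
blank 0.54 [330.0, -316.0, 26.0] table deg -257.41632118253654
9.25 [ 497.  -124.1   78.8] [0.3 0.4 0.3] r 103.5 ang 137.9 want h 244.9 h -114.6
```

arm_command:
  deltas:
    - [-0.0002,0,-0.004,2]
    - [-0.0002,0,-0.004,1]
    - [0,0,-0.003,0]
    - [0,0,-0.002,0]
    - [0,0,0,0]

```text
time: 9.75
tool_pos: [503.0, -112.5, 78.8]
tcp_rot: [-1.57, 0.0, 2.659]
contact_force: [-0.9, -1.7, -0.6]
grip_width: 26.9
```

```bash
python3 -c "
from h import *
st();p=cap('wrist');st()
p['img']=p['img'][0:320]; save(p,'w6.png')"
```

```text
9.75 [ 503.  -112.5   78.8] [-0.9 -1.7 -0.6] r 103.8 ang 130.7 want h 237.7 h -117.7
9.8 [ 503.  -112.5   78.8] [ 0.5 -2.3 -0.5] r 103.8 ang 130.7 want h 237.7 h -117.7
```

View pics/w6.png

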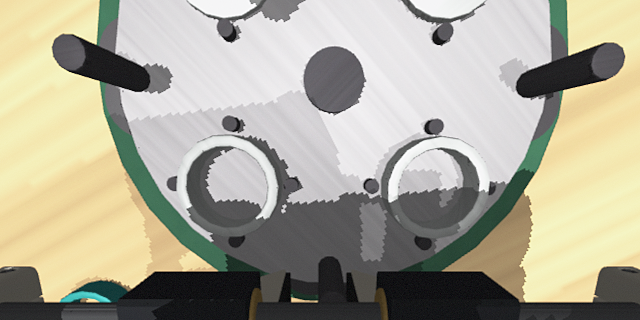

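Two views remain for later. Peg sits between the fingers just inside the trailing pad; the collars are at the +y and -x nests. I'll centre on the peg, lift straight off, and verify the click numerically.

arm_command:
  deltas:
    - [0,0,0.003,0]
    - [0,0,0.002,0]
    - [0,0,0,0]
    - [0,-0.02,0,0]
    - [0,-0.04,0,0]

```text
time: 10.3
tool_pos: [498.6, -116.0, 137.0]
tcp_rot: [-1.57, -0.007, 2.657]
contact_force: [0.4, -0.8, 0.1]
grip_width: 27.2
```

arm_command:
  deltas:
    - [0,-0.05,0,0]
    - [0.02,-0.04,0,0]
    - [0.04,-0.04,0,0]
    - [0.04,-0.02,0,0]
    - [0,0,0,0]

```text
time: 10.8
tool_pos: [414.4, -70.9, 287.7]
tcp_rot: [-1.572, 0.005, 2.658]
contact_force: [0.3, -0.3, -1.0]
grip_width: 27.1
```

arm_command:
  deltas:
    - [0,0,0,0]
    - [0,0,0,0]
  claw: 116

```text
time: 11.0
tool_pos: [416.5, -72.6, 283.5]
tcp_rot: [-1.571, -0.001, 2.657]
contact_force: [0.1, 1.2, 0.6]
grip_width: 38.6
```

```bash
python3 - <<'E'
from h import *
st(); p=cap('wrist'); save(p,'w7.png')
for n in ['blank','collar_a','cap']: print(n,find(p,n))
hub=np.array([590.7,-168])
for m in vision.regions_of(p,'collar_a')[:4]:
    c=max(cv2.findContours(m['mask'].astype('uint8'),0,2)[0],key=cv2.contourArea)
    (u,v),ax,an=cv2.fitEllipse(c); w=toz(p,(u,v),72); d=w[:2]-hub; print('collar',m['confidence'],np.round(ax,1),w.round(1),np.hypot(*d).round(1),np.degrees(np.arctan2(d[1],d[0])).round(1)-17)
for m in vision.regions_of(p,'cap')[:3]:
    c=max(cv2.findContours(m['mask'].astype('uint8'),0,2)[0],key=cv2.contourArea); print('cap bbox',m['confidence'],cv2.boundingRect(c))
t=cap('top')
for n in ['blank','cap']: print('top',n,find(t,n))
E
```

```text
11.0 [416.5 -72.6 283.5] [0.1 1.2 0.6] r 198.6 ang 134.3 want h 241.3 h -117.8
blank []
collar_a [(0.96, [332.0, -97.0, 22.0]), (0.87, [516.0, -197.0, 68.0]), (0.69, [547.0, -143.0, 52.0]), (0.65, [532.0, 59.0, 24.0]), (0.61, [569.0, -91.0, 74.0])]
cap [(0.88, [560.0, 250.0, 10.0]), (0.72, [499.0, 236.0, 12.0]), (0.63, [618.0, 254.0, 10.0]), (0.61, [576.0, 179.0, 16.0]), (0.58, [638.0, 193.0, 17.0])]
collar 0.88 [41.2 42.3] [ 348.7 -101.    72. ] 251.1 147.5
collar 0.8 [50.9 58.6] [566.7 -94.   72. ] 77.8 91.0
collar 0.69 [51.7 59.8] [ 515.5 -189.4   72. ] 78.2 -181.1
collar 0.63 [43.  48.6] [523.5  40.7  72. ] 219.2 90.9
cap bbox 0.85 (59, 238, 47, 40)
cap bbox 0.75 (8, 123, 55, 44)
cap bbox 0.71 (17, 199, 51, 40)
top blank [(0.73, [659.0, -135.0, 58.0])]
top cap [(0.94, [555.0, 253.0, 16.0]), (0.91, [606.0, -239.0, 61.0]), (0.83, [629.0, 265.0, 15.0]), (0.78, [573.0, 186.0, 12.0]), (0.69, [491.0, 239.0, 15.0]), (0.64, [498.0, 470.0, 12.0])]
```

Clicked in: collars at 91° and 179° (the fit carries about 1° of error), radius 78, blank under the ram. The cap should be at about (613.5,-242.6). I'll go above it with the jaw radial (heading -73°).

```bash
python3 -c "
from h import *
for r in plan([613.5,-242.6,200],-73,8): print([float(v) for v in r])"
```

```text
from [416.3 -72.4 283.9] h -117.8 rows [[np.float64(-0.0317), np.float64(0.0105), np.float64(0.0073), np.float64(-5.59)], [np.float64(-0.0309), np.float64(0.0105), np.float64(0.0104), np.float64(-5.59)], [np.float64(-0.0297), np.float64(0.0105), np.float64(0.0134), np.float64(-5.59)], [np.float64(-0.0283), np.float64(0.0105), np.float64(0.0162), np.float64(-5.59)], [np.float64(-0.0265), np.float64(0.0105), np.float64(0.0189), np.float64(-5.59)], [np.float64(-0.0246), np.float64(0.0105), np.float64(0.0214), np.float64(-5.59)], [np.float64(-0.0224), np.float64(0.0105), np.float64(0.0237), np.float64(-5.59)], [np.float64(-0.02), np.float64(0.0105), np.float64(0.0257), np.float64(-5.59)]]
[-0.0317, 0.0105, 0.0073, -5.59]
[-0.0309, 0.0105, 0.0104, -5.59]
[-0.0297, 0.0105, 0.0134, -5.59]
[-0.0283, 0.0105, 0.0162, -5.59]
[-0.0265, 0.0105, 0.0189, -5.59]
[-0.0246, 0.0105, 0.0214, -5.59]
[-0.0224, 0.0105, 0.0237, -5.59]
[-0.02, 0.0105, 0.0257, -5.59]
```

arm_command:
  deltas:
    - [-0.032,0,0.007,-5.6]
    - [-0.031,0,0.0105,-5.6]
    - [-0.03,0,0.0135,-5.6]
    - [-0.028,0.01,0.016,-5.6]
    - [-0.0265,0.01,0.019,-5.6]

```text
time: 11.95
tool_pos: [541.1, -179.7, 263.9]
tcp_rot: [-1.57, 0.001, -3.133]
contact_force: [0.6, 0.4, 0.2]
grip_width: 50.1
```

arm_command:
  deltas:
    - [-0.0245,0.02,0.0215,-5.6]
    - [-0.0225,0.022,0.0235,-5.6]
    - [-0.02,0.022,0.0255,-5.6]
    - [0,0,0,0]
    - [0,0,0,0]

```text
time: 12.45
tool_pos: [613.7, -242.2, 198.8]
tcp_rot: [-1.573, -0.002, -2.846]
contact_force: [-0.0, -0.3, 0.4]
grip_width: 49.9
```

```bash
cat >> h.py <<'E'
def flange(p,z,name='cap',save_=None):
    """ellipse centre of the outline nearest the jaw line"""
    for m in vision.regions_of(p,name)[:3]:
        c=max(cv2.findContours(m['mask'].astype('uint8'),0,2)[0],key=cv2.contourArea)
        (u,v),ax,an=cv2.fitEllipse(c); print(name,round(m['confidence'],2),(round(u),round(v)),np.round(ax,1),'area',cv2.contourArea(c),toz(p,(u,v),z).round(1))
E
python3 - <<'E'
from h import *
st(); T,o=pose(); print(o['grip_width'])
p=cap('wrist'); print(find(p,'cap')); flange(p,58)
g=cv2.cvtColor(p['img'],cv2.COLOR_RGB2GRAY)
q=px(p,[613.5,-242.6,84]);q2=px(p,[613.5,-242.6,58]); print('pred',q,q2)
u,v=q.astype(int); save({'img':cv2.resize(p['img'][max(0,v-110):v+110,u-130:u+130],None,fx=2.5,fy=2.5)},'w8.png'); print('crop origin',u-130,max(0,v-110))
E
```

```text
12.45 [ 613.7 -242.2  198.8] [-0.  -0.3  0.4] r 77.7 ang 270.2 want h 17.2 h -73.0
49.89010875622688
[(0.83, [618.0, -242.0, 61.0])]
cap 0.55 (317, 221) [56.4 56.8] area 2509.0 [ 614. -242.   58.]
pred [317.28322237 228.6542231 ] [317.37823263 222.19368457]
crop origin 187 118
```

View pics/w8.png

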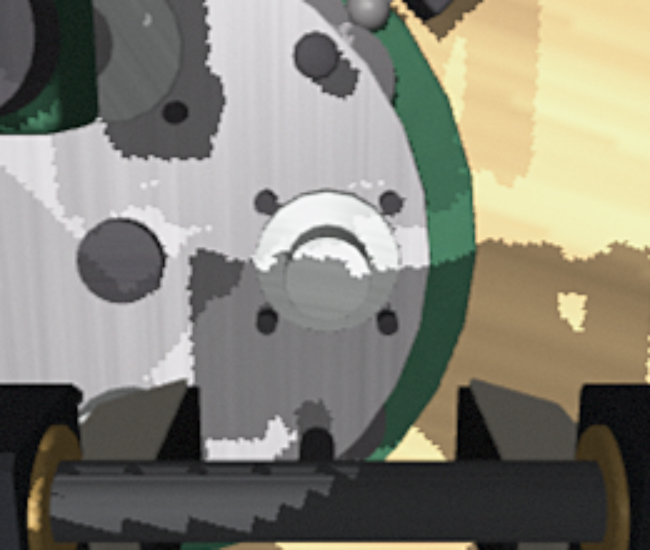

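The cap is seated between its four studs, at (317,221) px, i.e. (614,-242), right under the tool. I'll descend and grip.

arm_command:
  deltas:
    - [0,0.03,0,0]
    - [0,0.04,0,0]
    - [0,0.035,0,0]
    - [0,0.02,0,0]
    - [0,0.004,0,0]

```text
time: 13.1
tool_pos: [612.7, -241.0, 70.0]
tcp_rot: [-1.573, -0.002, -2.844]
contact_force: [0.5, -0.2, 0.7]
grip_width: 50.0
```

arm_command:
  deltas:
    - [0,0,0,0]
    - [0,0,0,0]

```text
time: 13.3
tool_pos: [615.2, -242.6, 73.7]
tcp_rot: [-1.568, 0.003, -2.844]
contact_force: [-0.1, 0.4, -1.0]
grip_width: 50.2
```

arm_command:
  deltas:
    - [0,0,0,0]
    - [0,0,0,0]
    - [0,0,0,0]
    - [0,0,0,0]
    - [0,0,0,0]
  claw: 255

```text
time: 13.8
tool_pos: [614.0, -242.3, 71.2]
tcp_rot: [-1.571, 0.0, -2.844]
contact_force: [0.2, 0.0, -0.2]
grip_width: 14.7
```

The fingers closed past 30 mm, so they missed the spigot. I need to find out where it is.

```bash
python3 - <<'E'
from h import *
st()
p=cap('wrist'); print('w',find(p,'cap')); flange(p,58); print('pred',px(p,[614,-242,84]),px(p,[614,-242,58]))
save(p,'w9.png')
s=cap('scene'); print('s',find(s,'cap'),'peg',find(s,'peg_a')); save(s,'s2.png')
q=px(s,[614,-242,70]).astype(int);print(q, px(s,[614,-242,63]),px(s,[614,-242,84]))
T,o=pose(); print(o['joint_positions'],o['grip_width'])
a=cv2.resize(s['img'][q[1]-65:q[1]+55,q[0]-100:q[0]+100],None,fx=4,fy=4,interpolation=cv2.INTER_CUBIC)[:300]
a=cv2.resize(s['img'][q[1]-45:q[1]+35,q[0]-80:q[0]+80],(640,320),interpolation=cv2.INTER_CUBIC)
b=p['img'][60:340]
save({'img':np.vstack([a,b])},'m.png')
E
```

```text
13.8 [ 614.  -242.3   71.2] [ 0.2  0.  -0.2] r 77.9 ang 270.4 want h 17.4 h -73.0
w [(0.6, [628.0, -238.0, 59.0]), (0.52, [634.0, -175.0, 49.0])]
cap 0.68 (316, 258) [73.3 82. ] area 4277.5 [ 620.5 -240.4   58. ]
pred [315.24427926 286.9135213 ] [315.55788923 269.11516369]
s [(0.85, [504.0, 253.0, 17.0]), (0.78, [636.0, 273.0, 15.0]), (0.67, [651.0, 211.0, 15.0]), (0.57, [581.0, 200.0, 15.0])] peg [(0.82, [603.0, -137.0, 50.0]), (0.26, [335.0, -315.0, 20.0])]
[270 213] [270.30084073 215.89572431] [269.79722102 209.34480722]
[-4.91780830e-01  7.11294553e-01  1.29180575e+00 -8.22368512e-05
  1.13858458e+00  7.81496120e-01] 0.3933292496930893
```

View pics/m.png

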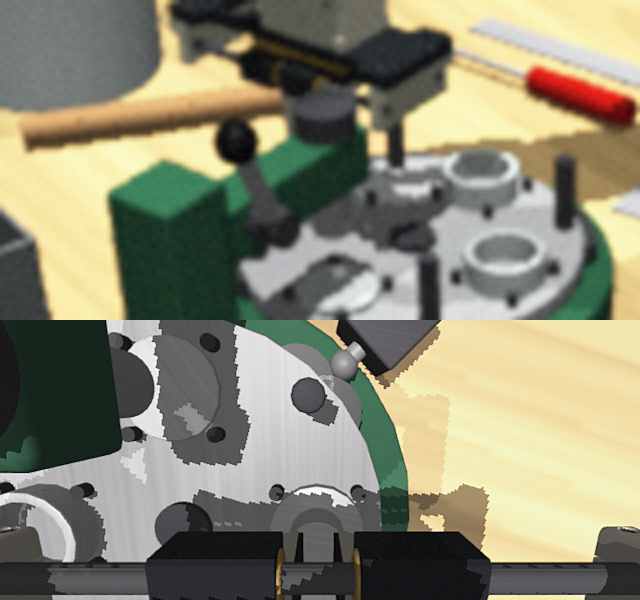

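Shown: the fingers closed just above the spigot top. Together with the first peg miss (missed at TCP z 89, engaged at 78), this says the real fingertips sit about 24–33 mm higher than the nominal figure. I'll reopen and go lower, to TCP z ≈ 48, watching force.

arm_command:
  deltas:
    - [0,0,0,0]
    - [0,0,0,0]
    - [0,0,0,0]
    - [0,0,0,0]
    - [0,0,0,0]
  claw: 116

```text
time: 14.6
tool_pos: [614.0, -242.2, 71.2]
tcp_rot: [-1.571, -0.0, -2.844]
contact_force: [-0.5, -0.0, -0.1]
grip_width: 35.8
```

arm_command:
  deltas:
    - [0,0,0,0]
    - [0,0,0,0]
    - [0,0.005,0,0]
    - [0,0.005,0,0]
    - [0,0,0,0]

```text
time: 15.1
tool_pos: [613.4, -241.9, 59.9]
tcp_rot: [-1.572, -0.002, -2.844]
contact_force: [0.2, 0.5, -0.4]
grip_width: 49.9
```

arm_command:
  deltas:
    - [0,0.003,0,0]
    - [0,0.003,0,0]
    - [0,0.003,0,0]
    - [0,0.003,0,0]
    - [0,0,0,0]

```text
time: 15.6
tool_pos: [613.7, -242.1, 48.6]
tcp_rot: [-1.571, -0.001, -2.844]
contact_force: [-0.3, -0.6, -0.2]
grip_width: 50.3
```

There's no contact at nominal tip z 40, below the table top, so the offset is real. Closing.

arm_command:
  deltas:
    - [0,0,0,0]
    - [0,0,0,0]
    - [0,0,0,0]
    - [0,0,0,0]
    - [0,0,0,0]
  claw: 255

```text
time: 16.1
tool_pos: [614.1, -242.3, 49.3]
tcp_rot: [-1.571, 0.0, -2.844]
contact_force: [-0.3, -0.2, 0.3]
grip_width: 29.1
```

arm_command:
  deltas:
    - [0,0,0,0]
    - [0,0,0,0]

```text
time: 16.3
tool_pos: [614.1, -242.3, 49.3]
tcp_rot: [-1.571, 0.0, -2.844]
contact_force: [-0.5, 0.4, 0.7]
grip_width: 29.2
```

Gripped at 29 mm. Lifting straight up, then I'll verify the hold and that the rest is undisturbed.

arm_command:
  deltas:
    - [0,-0.01,0,0]
    - [0,-0.02,0,0]
    - [0,-0.035,0,0]
    - [0,-0.04,0,0]
    - [0,-0.04,0,0]

```text
time: 16.8
tool_pos: [613.7, -242.1, 196.0]
tcp_rot: [-1.571, -0.0, -2.844]
contact_force: [0.1, -1.2, -0.3]
grip_width: 29.4
```

arm_command:
  deltas:
    - [0.01,-0.02,0,0]
    - [0.02,0,0,0]
    - [0.03,0,0,0]
    - [0.03,0,0,0]
    - [0.01,0,0,0]

```text
time: 17.3
tool_pos: [516.3, -272.1, 215.0]
tcp_rot: [-1.571, -0.001, -2.845]
contact_force: [-0.2, 0.6, -1.6]
grip_width: 29.5
```

arm_command:
  deltas:
    - [0,0,0,0]

```text
time: 17.4
tool_pos: [517.8, -272.1, 215.0]
tcp_rot: [-1.57, 0.001, -2.846]
contact_force: [0.4, -0.9, -1.4]
grip_width: 29.1
```

```bash
python3 - <<'E'
from h import *
st(); T,o=pose(); print(o['grip_width'])
t=cap('top'); print('blank',find(t,'blank'),'col',find(t,'collar_a')); flange(t,38)
for m in vision.regions_of(t,'cap')[:8]:
    ys,xs=np.where(m['mask']); print(round(m['confidence'],2),xs.mean().round(1),ys.mean().round(1),toz(t,(xs.mean(),ys.mean()),18).round(1))
for r in plan([480,130,180],-35,9): print([float(v) for v in r])
E
```

```text
17.4 [ 517.8 -272.1  215. ] [ 0.4 -0.9 -1.4] r 127.1 ang 218.0 want h -35.0 h -73.0
29.138695994737745
blank [(0.48, [658.0, -137.0, 57.0]), (0.21, [402.0, 31.0, 19.0])] col [(0.73, [513.0, -191.0, 72.0]), (0.71, [568.0, -89.0, 74.0]), (0.62, [532.0, 67.0, 22.0]), (0.53, [330.0, -104.0, 26.0]), (0.48, [839.0, 123.0, 20.0])]
cap 0.92 (219, 290) [21.1 22.4] area 361.5 [492.3 238.4  38. ]
cap 0.88 (235, 231) [19.1 19.8] area 292.5 [635.7 198.4  38. ]
cap 0.8 (208, 237) [19.8 20.2] area 303.5 [622.4 265.   38. ]
0.92 218.9 290.1 [493.3 241.8  18. ]
0.88 235.1 231.2 [638.7 201.1  18. ]
0.8 207.7 237.3 [625.2 269.2  18. ]
0.66 240.0 257.3 [573.  189.4  18. ]
0.56 213.4 263.9 [558.4 255.3  18. ]
from [ 519.3 -271.2  214. ] h -72.9 rows [[np.float64(-0.0089), np.float64(0.0038), np.float64(-0.0439), np.float64(-4.21)], [np.float64(-0.0121), np.float64(0.0038), np.float64(-0.0431), np.float64(-4.21)], [np.float64(-0.0153), np.float64(0.0038), np.float64(-0.0421), np.float64(-4.21)], [np.float64(-0.0183), np.float64(0.0038), np.float64(-0.0409), np.float64(-4.21)], [np.float64(-0.0213), np.float64(0.0038), np.float64(-0.0394), np.float64(-4.21)], [np.float64(-0.0241), np.float64(0.0038), np.float64(-0.0377), np.float64(-4.21)], [np.float64(-0.0268), np.float64(0.0038), np.float64(-0.0359), np.float64(-4.21)], [np.float64(-0.0294), np.float64(0.0038), np.float64(-0.0338), np.float64(-4.21)], [np.float64(-0.0318), np.float64(0.0038), np.float64(-0.0316), np.float64(-4.21)]]
[-0.0089, 0.0038, -0.0439, -4.21]
[-0.0121, 0.0038, -0.0431, -4.21]
[-0.0153, 0.0038, -0.0421, -4.21]
[-0.0183, 0.0038, -0.0409, -4.21]
[-0.0213, 0.0038, -0.0394, -4.21]
[-0.0241, 0.0038, -0.0377, -4.21]
[-0.0268, 0.0038, -0.0359, -4.21]
[-0.0294, 0.0038, -0.0338, -4.21]
[-0.0318, 0.0038, -0.0316, -4.21]
```

arm_command:
  deltas:
    - [-0.005,0,-0.02,0]
    - [-0.009,0.004,-0.044,-4.2]
    - [-0.012,0.004,-0.043,-4.2]
    - [-0.015,0.004,-0.042,-4.2]
    - [-0.018,0.004,-0.041,-4.2]

```text
time: 18.15
tool_pos: [499.7, -70.9, 197.9]
tcp_rot: [-1.571, 0.0, -2.547]
contact_force: [0.8, 0.1, -1.0]
grip_width: 29.5
```

arm_command:
  deltas:
    - [-0.021,0.004,-0.039,-4.2]
    - [-0.024,0.004,-0.038,-4.2]
    - [-0.027,0.004,-0.036,-4.2]
    - [-0.029,0.004,-0.034,-4.2]
    - [-0.015,0,-0.015,-4.2]

```text
time: 18.65
tool_pos: [478.9, 130.1, 181.6]
tcp_rot: [-1.572, 0.0, -2.178]
contact_force: [0.3, -0.6, -0.9]
grip_width: 29.4
```

arm_command:
  deltas:
    - [0,0,0,0]
    - [0,0,0,0]

```text
time: 18.85
tool_pos: [479.9, 126.7, 182.0]
tcp_rot: [-1.571, -0.0, -2.184]
contact_force: [-0.2, 0.6, -0.6]
grip_width: 29.5
```

```bash
python3 - <<'E'
from h import *
st(); T,o=pose(); print(o['grip_width'])
p=cap('wrist'); save(p,'tray.png'); import pickle; pickle.dump({k:p[k] for k in('c2w','camera_matrix')},open('tray.pkl','wb'))
print(find(p,'cap'))
for m in vision.regions_of(p,'cap')[:8]:
    c=max(cv2.findContours(m['mask'].astype('uint8'),0,2)[0],key=cv2.contourArea)
    print(round(m['confidence'],2),cv2.boundingRect(c),cv2.contourArea(c))
for w in ([504.7,174.3,4],[571.6,186.8,12],[492.5,240.6,12],[636,198.5,12]): print(w,px(p,w))
# bright flange detection
g=cv2.cvtColor(p['img'],cv2.COLOR_RGB2GRAY)
for x,y,r in (cv2.HoughCircles(cv2.medianBlur(g,3),cv2.HOUGH_GRADIENT,1,25,param1=120,param2=18,minRadius=22,maxRadius=42)[0][:12] if True else []): print('hough',x,y,r,toz(p,(x,y),12).round(1))
E
```

```text
18.85 [479.9 126.7 182. ] [-0.2  0.6 -0.6] r 314.8 ang 93.6 want h 200.6 h -35.1
29.46045724746625
[(0.92, [487.0, 139.0, 192.0]), (0.91, [571.0, 191.0, 14.0]), (0.89, [614.0, 257.0, 12.0]), (0.88, [497.0, 237.0, 12.0]), (0.86, [556.0, 259.0, 11.0]), (0.63, [636.0, 202.0, 15.0])]
0.93 (334, 0, 56, 23) 865.5
0.84 (229, 76, 56, 59) 2595.5
0.76 (331, 72, 59, 62) 2726.5
0.73 (269, 233, 98, 69) 4529.5
0.7 (278, 14, 61, 68) 3109.0
0.65 (384, 13, 61, 67) 3054.0
[504.7, 174.3, 4] [310.01945412 161.09887293]
[571.6, 186.8, 12] [360.40625805 108.06854795]
[492.5, 240.6, 12] [258.06077482 109.78176356]
[636, 198.5, 12] [413.06041245  53.02477129]
hough 391.5 237.5 27.0 [529.   63.9  12. ]
hough 256.5 104.5 28.6 [494.1 245.1  12. ]
hough 422.5 48.5 37.0 [644.8 196.8  12. ]
hough 314.5 46.5 35.2 [566.5 253.8  12. ]
hough 360.5 101.5 30.1 [574.8 191.6  12. ]
hough 362.5 211.5 37.0 [519.5 103.7  12. ]
hough 319.5 295.5 35.8 [431.5  53.8  12. ]
hough 277.5 64.5 35.9 [530.6 261.1  12. ]
hough 329.5 267.5 33.3 [458.4  73.8  12. ]
hough 522.5 465.5 23.0 [ 506.5 -278.7   12. ]
hough 568.5 329.5 24.4 [ 633.  -137.9   12. ]
```

Cap held. Two cameras agree on the vacancy at ≈ (506,175.5), to within about 1.5 mm. I'll move over it, then measure again before lowering.

arm_command:
  deltas:
    - [-0.015,0,-0.002,0]
    - [-0.025,0.02,-0.003,0]
    - [-0.0155,0.03,-0.0017,0]
    - [0,0.03,0,0]
    - [0,0.02,0,0]

```text
time: 19.5
tool_pos: [506.1, 175.8, 80.0]
tcp_rot: [-1.572, -0.001, -2.185]
contact_force: [-0.9, 0.6, -2.3]
grip_width: 29.3
```

arm_command:
  deltas:
    - [0,0,0,0]
    - [0,0,0,0]

```text
time: 19.7
tool_pos: [506.9, 175.5, 82.5]
tcp_rot: [-1.571, 0.0, -2.185]
contact_force: [-0.2, -0.2, -0.2]
grip_width: 29.4
```

```bash
python3 - <<'E'
from h import *
st(); T,o=pose(); print(o['grip_width'],'delta tool to vacancy',(T[:3,:3].T@(np.array([506,175.5,3.3])-T[:3,3])).round(1))
p=cap('wrist'); save(p,'tray2.png')
for m in vision.regions_of(p,'cap')[:8]:
    c=max(cv2.findContours(m['mask'].astype('uint8'),0,2)[0],key=cv2.contourArea)
    print(round(m['confidence'],2),cv2.boundingRect(c),cv2.contourArea(c))
# predicted bboxes of neighbours (flange rim z4..12, spigot 12..38) and held cap
def box(cx,cy,z0):
    q=[px(p,[cx+r*np.cos(t),cy+r*np.sin(t),z0+z]) for r,z in((27,0),(27,8),(15,34)) for t in np.linspace(0,6.28,60)]; q=np.array(q); return q.min(0).round(),q.max(0).round(),(q.max(0)-q.min(0)).round()
d=np.radians(11.3);ex=68*np.array([np.cos(d),np.sin(d)]);ey=68*np.array([-np.sin(d),np.cos(d)]);v=np.array([506,175.5])
for n,c in(('cap1',v+ex),('cap3',v+ey),('cap4',v+ex+ey)): print(n,c.round(1),box(*c,4))
print('held',box(T[0,3],T[1,3],T[2,3]+.7))
E
```

```text
19.7 [506.9 175.5  82.5] [-0.2 -0.2 -0.2] r 353.6 ang 86.7 want h 193.7 h -35.2
29.392557345864414 delta tool to vacancy [ 0.5 79.2 -0.7]
0.9 (207, 134, 77, 79) 4558.5
0.84 (346, 131, 78, 79) 4668.0
0.72 (415, 53, 87, 87) 5614.5
0.7 (345, 0, 86, 65) 4490.5
0.56 (270, 233, 97, 69) 4515.5
0.55 (274, 55, 80, 86) 5388.0
0.2 (520, 441, 41, 30) 697.0
cap1 [572.7 188.8] (array([344., 133.]), array([422., 212.]), array([79., 79.]))
cap3 [492.7 242.2] (array([206., 137.]), array([285., 216.]), array([79., 78.]))
cap4 [559.4 255.5] (array([271.,  57.]), array([353., 144.]), array([82., 87.]))
held (array([264., 228.]), array([370., 336.]), array([106., 108.]))
```

Predicted neighbour outlines agree with what's seen to 2–3 px (1.5 mm); the held cap sits about 2 mm toward tool +x. I'll correct x by -3 mm, then lower.

arm_command:
  deltas:
    - [-0.003,0.01,0,0]
    - [0,0.02,0,0]
    - [0,0.02,0,0]
    - [0,0.01,0,0]
    - [0,0.005,0,0]

```text
time: 20.3
tool_pos: [507.7, 177.9, 16.5]
tcp_rot: [-1.571, -0.001, -2.184]
contact_force: [0.4, 0.5, -1.6]
grip_width: 29.2
```

arm_command:
  deltas:
    - [0,0.003,0,0]
    - [0,0.003,0,0]
    - [0,0.002,0,0]
    - [0,0,0,0]
    - [0,0,0,0]

```text
time: 20.8
tool_pos: [508.1, 177.9, 9.5]
tcp_rot: [-1.57, 0.0, -2.184]
contact_force: [-0.8, -0.1, -0.7]
grip_width: 29.5
```

```bash
python3 -c "
from h import *
st()"
```

```text
20.8 [508.1 177.9   9.5] [-0.8 -0.1 -0.7] r 355.6 ang 86.4 want h 193.4 h -35.1
```

arm_command:
  deltas:
    - [0,0.001,0,0]
    - [0,0.001,0,0]
    - [0,0.001,0,0]
    - [0,0.001,0,0]
    - [0,0,0,0]

```text
time: 21.3
tool_pos: [507.8, 177.8, 5.0]
tcp_rot: [-1.571, -0.0, -2.184]
contact_force: [0.2, -0.1, -0.9]
grip_width: 29.4
```

arm_command:
  deltas:
    - [0,0.001,0,0]
    - [0,0,0,0]

```text
time: 21.5
tool_pos: [507.8, 177.9, 4.0]
tcp_rot: [-1.571, -0.0, -2.184]
contact_force: [0.4, 0.2, -0.3]
grip_width: 29.2
```

arm_command:
  deltas:
    - [0,0.001,0,0]
    - [0,0,0,0]

```text
time: 21.7
tool_pos: [508.0, 177.9, 3.3]
tcp_rot: [-1.571, 0.0, -2.184]
contact_force: [-0.5, -0.9, 1.3]
grip_width: 29.4
```

arm_command:
  deltas:
    - [0,0.001,0,0]
    - [0,0,0,0]

```text
time: 21.9
tool_pos: [508.0, 177.9, 3.3]
tcp_rot: [-1.57, 0.0, -2.184]
contact_force: [-3.7, -0.6, 10.7]
grip_width: 29.1
```

arm_command:
  deltas:
    - [0,0.001,0,0]
    - [0,0,0,0]

```text
time: 22.1
tool_pos: [508.1, 177.9, 3.2]
tcp_rot: [-1.57, 0.001, -2.184]
contact_force: [-7.2, -1.8, 18.9]
grip_width: 29.5
```

Floor contact came at z 3.3, exactly as predicted. I'll ease the preload, release, and rise straight up.

arm_command:
  deltas:
    - [0,-0.002,0,0]
    - [0,0,0,0]

```text
time: 22.3
tool_pos: [508.1, 177.9, 3.4]
tcp_rot: [-1.57, 0.001, -2.184]
contact_force: [-0.5, 0.5, -1.4]
grip_width: 28.9
```

arm_command:
  deltas:
    - [0,0,0,0]
    - [0,0,0,0]
    - [0,0,0,0]
    - [0,0,0,0]
    - [0,0,0,0]
  claw: 125

```text
time: 22.8
tool_pos: [507.9, 177.9, 3.0]
tcp_rot: [-1.571, -0.0, -2.184]
contact_force: [-1.0, -0.8, 1.0]
grip_width: 46.7
```

arm_command:
  deltas:
    - [0,0,0,0]
    - [0,-0.005,0,0]
    - [0,-0.01,0,0]
    - [0,-0.02,0,0]
    - [0,-0.04,0,0]

```text
time: 23.3
tool_pos: [506.2, 177.5, 77.5]
tcp_rot: [-1.574, -0.004, -2.184]
contact_force: [1.0, 0.6, -0.3]
grip_width: 46.5
```

arm_command:
  deltas:
    - [0,-0.04,0,0]
    - [0,-0.04,0,0]
    - [0.02,-0.03,0,0]
    - [0.03,0,0,0]
    - [0,0,0,0]

```text
time: 23.8
tool_pos: [477.9, 135.4, 190.1]
tcp_rot: [-1.569, 0.001, -2.185]
contact_force: [-0.6, 0.6, -0.4]
grip_width: 46.7
```

arm_command:
  deltas:
    - [0,0,0,0]
    - [0,0,0,0]

```text
time: 24.0
tool_pos: [479.4, 137.4, 188.2]
tcp_rot: [-1.571, 0.0, -2.184]
contact_force: [-0.2, -0.2, 0.6]
grip_width: 46.5
```

```bash
python3 - <<'E'
from h import *
st(); p=cap('wrist'); save(p,'end.png')
def box(cx,cy,z0):
    q=np.array([px(p,[cx+r*np.cos(t),cy+r*np.sin(t),z0+z]) for r,z in((27,0),(27,8),(15,34)) for t in np.linspace(0,6.28,60)]); return q.min(0).round(),q.max(0).round()
d=np.radians(11.3);ex=68*np.array([np.cos(d),np.sin(d)]);ey=68*np.array([-np.sin(d),np.cos(d)]);v=np.array([506,175.5])
for m in vision.regions_of(p,'cap')[:8]:
    c=max(cv2.findContours(m['mask'].astype('uint8'),0,2)[0],key=cv2.contourArea); x,y,w,h=cv2.boundingRect(c)
    print(round(m['confidence'],2),(x,y),(x+w,y+h))
for n,c in(('vac',v),('cap1',v+ex),('cap3',v+ey),('cap4',v+ex+ey)): print(n,c.round(1),box(*c,4))
print('tray wrist',find(p,'cap'))
t=cap('top'); print('blank',find(t,'blank'),'col',find(t,'collar_a'),'cap',find(t,'cap',8))
for m in vision.regions_of(t,'cap')[:8]:
    ys,xs=np.where(m['mask']); print(round(m['confidence'],2),toz(t,(xs.mean(),ys.mean()),18).round(1))
E
```

```text
24.0 [479.4 137.4 188.2] [-0.2 -0.2  0.6] r 325.0 ang 93.0 want h 200.0 h -35.1
0.96 (389, 26) (448, 91)
0.94 (238, 87) (294, 145)
0.94 (287, 27) (345, 92)
0.78 (291, 139) (345, 194)
0.69 (339, 0) (398, 34)
0.67 (339, 84) (396, 143)
0.35 (545, 279) (597, 302)
vac [506.  175.5] (array([290., 140.]), array([344., 195.]))
cap1 [572.7 188.8] (array([337.,  85.]), array([394., 145.]))
cap3 [492.7 242.2] (array([237.,  88.]), array([294., 148.]))
cap4 [559.4 255.5] (array([285.,  29.]), array([344.,  95.]))
tray wrist [(0.76, [508.0, 177.0, 14.0]), (0.73, [560.0, 256.0, 9.0]), (0.68, [624.0, -109.0, 48.0]), (0.66, [637.0, 202.0, 13.0]), (0.58, [495.0, 239.0, 11.0]), (0.56, [614.0, 261.0, 9.0])]
blank [(0.67, [329.0, -318.0, 24.0]), (0.52, [656.0, -135.0, 56.0])] col [(0.64, [328.0, -102.0, 26.0]), (0.63, [838.0, 123.0, 19.0]), (0.59, [515.0, -192.0, 73.0]), (0.57, [569.0, -92.0, 77.0]), (0.46, [528.0, 60.0, 19.0])] cap [(0.78, [626.0, 263.0, 15.0]), (0.67, [592.0, 189.0, 12.0]), (0.55, [634.0, 197.0, 15.0]), (0.49, [578.0, 256.0, 17.0])]
0.93 [639.1 201.2  18. ]
0.8 [625.8 267.7  18. ]
```

```bash
python3 -c "
from h import *
job.close_job(); print(bot.get_obs()['time'])"
```

```text
the job is handed in; nothing more can be done
the job is handed in; nothing more can be done
```

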